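# Snap a sprung roller into a bench roller track

## Robot

A 7-joint arm with a two-finger parallel gripper is mounted at the origin on the work surface; the furniture and walls round the work are solid. World frame = base frame: x ahead of the robot, y to its left, z up, the work surface at z = 0. Lengths are in m, angles in rad, forces in N, time in s.
With the tool pointing down it reaches from about 0.4 to 0.85 m from the base axis. Payload 10.4 kg.
Tool frame: the origin (TCP) lies at the centre of the arm's flange, where the gripper is bolted on; the fingertips stand 182 mm ahead of it and the grasp point (between the pads) lies r.grasp_offset ahead of it (r.grasp_offset is the distance from the TCP to the grasp point, in m); z points along the fingers, y is the line along which they close (so a half turn about z gives the same grasp; the last joint's range is limited). The gripper opens to 87 mm and grips with 3 to 60 N. Pads are 19 mm wide; open, the fingers measure 117 mm over their backs; the gripper's body (75 mm by 190 mm) begins 51 mm behind the grasp point.
Start: joints at [1.161, 0.332, -0.065, 1.46, 0.022, 1.35, -0.088], TCP at [0.236, -0.579, 0.405] pointing down, gripper open.
Joint ranges: [-2.6, 2.6], [-0.5, 2.12], [-1.47, 1.34], [0.16, 2.42], [-1.27, 4.41], [0.06, 2.06], [-2.6, 2.6]. Speed limits (rad/s): [2.22, 2.22, 2.79, 2.79, 3.14, 3.14, 3.14].

## Interface

Orientations are given as a unit quaternion [x, y, z, w].
In Python, from bench import status, vision, job, spotter, r gives the robot as it stands. The module is installed in compiled form; this text tells all that it offers.
- The arm moves only by the tool play_rows, never from a script. Its argument "series" is a list of rows, each a list of 6 numbers: the shift along the tool's x, y, z each as a share of 150 mm, from -1 to 1, then the turn, a rotation vector about the tool's x, y, z each as a share of 30 degrees, from -1 to 1. In form: [[x, y, z, ax, ay, az], ...]. A call has 1 to 5 rows; each row is the pose to reach, as a shift and turn from the pose commanded when the call began, along the tool's axes at that moment; what a row does not reach only later rows make up. A row lasts 1/10 s, in which the tool goes at most 50 mm and 8.59 degrees, less where a joint would pass 70% of its speed; a pose out of reach is approached as far as the arm can. A call with a number of a shift or a turn outside -1 to 1 is refused whole. A call with a gripper value outside its range is refused whole. "fingers" is the opening, from -1 (shut) to 1 (fully open), set as the call begins (left out, the last holds). The fingers move at their own pace and stop on an object; "squeeze" is the grip in N (left out, the last holds). Time passes only in rows, so rows that repeat a pose let the fingers close. It gives the time, the measured TCP pose, the force, the opening and the grip force at its end, in the units of the state.
- status.read_state(): the state, without advancing time (a new reading comes with each control period).
- vision.camera(name): name is "scene" or "top" or "wrist"; returns the picture (400x640x3 uint8, blue, green, red); there is no depth.
- vision.calibration(name): a dict with "fx", "fy", "cx", "cy" (pixels), "rvec" (rotation vector, rad) and "tvec" (3), from world to camera coordinates, as OpenCV has them; the wrist camera has in their place "T_tool_cam" (4x4, takes a point from camera to tool coordinates, whose origin is the TCP and whose axes are the flange's). Camera axes: x right, y down, z forward; pixel columns grow to the right and rows downward; lengths in m; the calibration is good to about 2 mm. The wrist camera is an equidistant fisheye: a pixel r from the principal point sees the ray r / f radians off the axis. A picture is of the moment at which its call begins: read the wrist's pose just before it. calibration takes no time and is no camera call.
- job.close_job(): hands the job in; it is judged then, once.
Trained networks look in the newest picture that a camera, given by its name, has taken for a name from the list of things; names that differ only in an ending like _2 or _b are one class to them, and where a whole thing is asked for, a point or a joint stands for the part that bears it (a point fixed in the world has none). Each returns a list of dicts, best first, with "conf" (0 to 1); they miss things now and then, are a little off and sometimes report something else, mostly with a low value. They report only what shows in the picture. A call takes as long as a camera call. They do not tell look-alikes from the thing itself.
- spotter.boxes_of(camera, name): "point" ([x, y, z] in m, in world coordinates, good to about 4 mm: the middle of the surface that is visible of it).
- spotter.regions_of(camera, name): "pixels" (400x640 bool, what is visible of it).
The state is a dict: "time": time; "joint_positions": joint angles; "joint_vel": joint speeds; "joint_torque": joint torques, N m; "ee_pos": TCP position; "eef_rot": TCP orientation; "ft_force": force on the tool from outside, world axes, zero at the start; "torque": the same for the moment, N m; "width": finger opening in m; "grip_force": force on a finger pad.
Only numpy, scipy, OpenCV 4.12 (cv2) and the standard library are available. Lean on these libraries where they do the work, as an engineer would, in place of code of your own. Each camera call takes 0.05 s, during which the arm holds its last target. There are 200 camera calls.

## Task

Fit the loose rubber roller into the empty middle place of the blue roller track: put its steel fixed journal into the hole of the plain rail while the brass sprung end is still up, then press the sprung end down its flared lead-in until the brass journal springs out into its own hole. Leave the roller level and at rest with both ends in their holes, and do not disturb the tape measure, the screwdriver or the glue bottle.

Things in the scene. Friction and masses are not known exactly. Their poses are not given: they have to be found in the camera images.
- roller_track: Blue bench roller track, bolted down. Origin: centre of underside; z up, x along the rails, y from lead-in rail to plain rail. Rails x +-130, 74 high, 4 thick, inner faces at y = +85 (plain) and -85 (lead-in); top lips to y = +-99, foot flanges to +-113; cross bars to z = 16 at x = +-117. Fixed rollers (42 dia) at x = +-92, z = 60; the middle place x = 0, z = 60 is empty
- roller: Loose roller, 0.3 to 0.6 kg: black rubber tube 42 dia x 160 long, lying along its own y. Origin: centre of the tube, on the axis. Oiled hubs of 24 dia end at y = +-83 (4 end play between the rails). At +y a fixed steel journal, 12 dia, round nose to y = +97; at -y the brass sprung journal, 12 dia, round nose to y = -95 when out
- sprung_journal (a joint): Travel of the brass journal into the roller, m: 0 = fully out, 0.0115 = fully in; a spring pushes it out with 6 N at 0, 13 N fully in. With the fixed journal home and the brass nose laid in the lead-in, the roller stays there tilted about 9 degrees; pressing the tube's top near that end takes a force that grows to between 10 and 18 N and drops when the journal springs out
- fixed_tip (a point): Outermost point of the fixed steel journal's nose, on the roller's axis; axes as the roller's
- sprung_tip (a point): Outermost point of the brass sprung journal's nose, on the roller's axis; moves with the journal; axes as the roller's
- plain_hole (a point): Centre of the 16 dia through hole in the plain rail's middle place, at the rail's inner face; axes as the track's. At 19 degrees of tilt (enough for the tube and brass end to clear the lead-in) the fixed journal enters with 1 to spare all round, until the roller's hub meets the rail
- latch_hole (a point): Centre of the 16 dia through hole in the lead-in rail's middle place, at the rail's inner face; axes as the track's. Above it stands a bright steel lead-in: from the rail's top (14 above the hole's centre) a tongue slopes up and outwards, 30 degrees off vertical, ending 32 above the centre and 10 outwards, between two cheeks 15 apart
- tape_measure: Bystander: yellow pocket tape measure, 38 x 93 x 62 mm; origin at the centre of its underside. Leave it alone
- screwdriver: Bystander: screwdriver with yellow handle, 29 x 212 x 25 mm; origin at the centre of its underside. Leave it alone
- glue_bottle: Bystander: yellow glue bottle with orange cap, standing, 52 x 66 x 192 mm; origin at the centre of its underside. Leave it alone
Not all that is in view belongs to the job. Of the things that look like the roller, the largest one is meant.

How it is judged:
By the outcome, as a careful person would: the job done as asked, in the order asked, and still so for the second after the job is handed in, with the robot touching nothing.
It also fails if it takes over 45 s, if anything falls off the work surface, if the arm or the gripper's body presses on something with over 40 N, if the wrist force passes 120 N, or if a joint passes its speed limit or range.

## Working session

There is one attempt and no reset: what is moved stays moved. The work goes in short steps, Python scripts to look and compute and a tool call to move; the robot and the scene stay as the last step left them, time stands still between calls to the robot, and variables do not carry over. Pictures are saved under pics/ and viewed, at most 11 in all, crops included, and the job is handed in when it is done.

Besides the shell and the picture viewer there is one more tool, called as name(argument=value, ...), one argument or row to a line, values as JSON. play_rows: Moves the arm, as the interface text tells. Shift numbers are shares of 150 mm and turn numbers shares of 30 degrees, none past 1 either way. Its arguments: {"type":"object","properties":{"series":{"type":"array","items":{"type":"array","items":{"type":"number"}}},"fingers":{"type":"number"},"squeeze":{"type":"number"}},"required":["series"]}

```bash
mkdir -p pics; python3 - <<'E'
from bench import status, vision, spotter, r
import cv2, numpy as np
s=status.read_state(); print(s, r.grasp_offset)
a=vision.camera("scene"); b=vision.camera("top")
cv2.imwrite("pics/scene.png",a); cv2.imwrite("pics/top.png",b)
for c in("scene","top"):
    print(c,vision.calibration(c))
    for n in("roller","roller_track","tape_measure","screwdriver","glue_bottle","sprung_journal","fixed_tip"):
        print(n,[(round(d["conf"],2),np.round(d["point"],3).tolist()) for d in spotter.boxes_of(c,n)])
E
```

```text
{'time': 0.0, 'joint_positions': array([ 1.16141842,  0.33285234, -0.06470667,  1.46095249,  0.02161373,
        1.34991395, -0.08847377]), 'joint_vel': array([-0.00131433, -0.00049232,  0.00101239, -0.00108067, -0.00045979,
        0.00283541,  0.00089578]), 'joint_torque': array([ 2.54081078e-04, -6.23238873e+01,  2.51765916e-02, -3.89903104e+01,
       -6.13408908e-02,  3.95816762e-02,  1.64718108e-04]), 'ee_pos': array([ 0.23570856, -0.57870098,  0.40396065]), 'eef_rot': array([ 9.81352857e-01,  1.92213578e-01, -1.76051296e-04, -6.93007116e-04]), 'ft_force': array([ 0.53784445,  0.28439572, -0.77805749]), 'torque': array([ 0.00849373, -0.01296205,  0.02100294]), 'grip_force': 0.0, 'width': 0.08706567927434934} 0.1635
scene {'fx': 476.7744887743455, 'fy': 476.7744887743455, 'cx': 314.4815569756855, 'cy': 198.67422091059677, 'rvec': array([ 2.44131124,  0.64144342, -0.21502821]), 'tvec': array([-0.39373387, -0.13198665,  1.74995528])}
roller [(0.84, [0.501, -0.008, 0.036]), (0.6, [0.267, 0.234, 0.024]), (0.56, [0.678, -0.08, 0.021]), (0.16, [0.543, -0.32, 0.068])]
roller_track [(0.
[... 322 characters left out ...]
 [0.261, 0.235, 0.028])]
top {'fx': 425.9098221092958, 'fy': 425.9098221092958, 'cx': 322.06860712161625, 'cy': 201.96712064876002, 'rvec': array([ 2.16310494, -2.16438292,  0.10345144]), 'tvec': array([0.01234783, 0.46557978, 1.45957812])}
roller [(0.97, [0.492, -0.0, 0.038]), (0.69, [0.258, 0.24, 0.028]), (0.6, [0.678, -0.079, 0.029])]
roller_track [(0.78, [0.502, -0.283, 0.074]), (0.62, [0.403, 0.303, 0.057])]
tape_measure [(0.69, [0.406, 0.303, 0.056]), (0.57, [0.548, 0.162, 0.021])]
screwdriver [(0.61, [0.544, 0.162, 0.021])]
glue_bottle [(0.58, [0.611, 0.352, 0.121])]
sprung_journal []
fixed_tip [(0.8, [0.494, 0.002, 0.036]), (0.78, [0.679, -0.079, 0.024]), (0.48, [0.26, 0.243, 0.03])]
```

View pics/top.png

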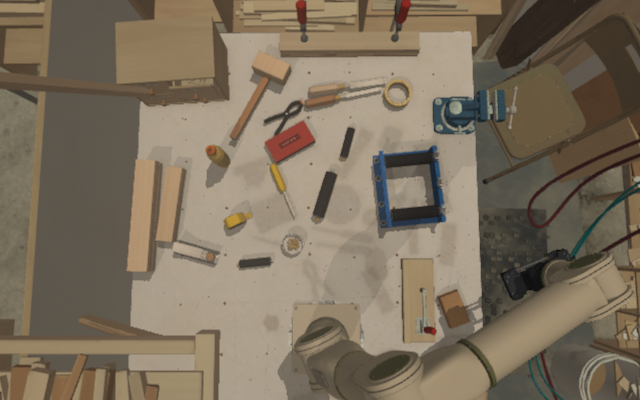

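View pics/scene.png

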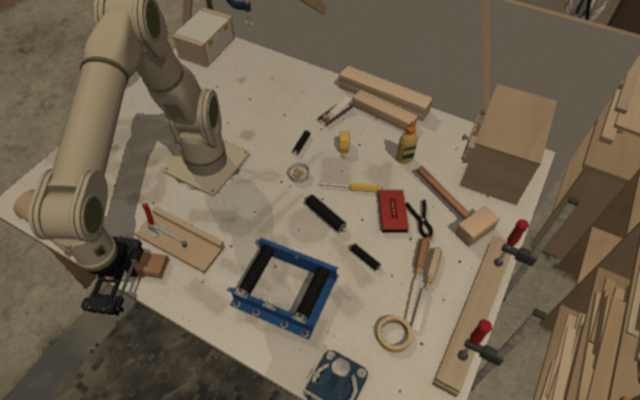

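The top view shows three roller look-alikes: (325,194), the largest; (347,142), smaller; and (254,263), smaller. The dark rollers at (415,155) and (415,212) are the ones fixed in the track. I choose (325,194) and will check it and the track in a close crop.

```bash
python3 - <<'E'
import cv2,numpy as np
t=cv2.imread("pics/top.png"); s=cv2.imread("pics/scene.png")
f=lambda im,x,y,w,h,W,H: cv2.resize(im[y:y+h,x:x+w],(W,H),interpolation=cv2.INTER_CUBIC)
a=np.hstack([f(t,300,160,50,65,300,390)[:300*1+90][:300],f(t,365,135,90,100,270,300),f(s,295,185,60,60,230,300)])
b=f(s,220,230,128,48*2,400,300); c=f(t,310,160,40,30,400,300)
cv2.imwrite("pics/crop.png",np.vstack([a,np.hstack([b,c])]))
E
```

```text
(no output)
```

View pics/crop.png

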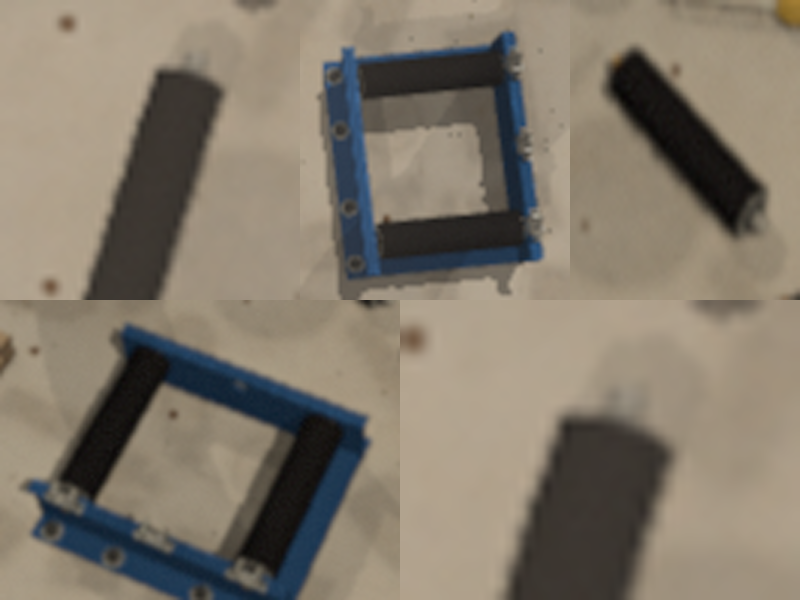

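The crop confirms the big roller: steel journal at the far (+x) end, brass at the near end. The bright lead-in is on the right (−y) rail at about (440,182), and the plain rail is on the left (+y). Next I fit both poses to the network masks.

```bash
cat > h.py <<'E'
import cv2, numpy as np
from scipy.spatial.transform import Rotation as R
from scipy.optimize import minimize
def proj(cal,P):
    P=np.asarray(P,float).reshape(-1,3)
    if "T_tool_cam" in cal:
        T=cal["T_w_tool"]@cal["T_tool_cam"]; q=(P-T[:3,3])@T[:3,:3]
        rr=np.hypot(q[:,0],q[:,1])+1e-12; th=np.arctan2(rr,q[:,2])
        return np.c_[cal["fx"]*th*q[:,0]/rr+cal["cx"],cal["fy"]*th*q[:,1]/rr+cal["cy"]]
    K=np.array([[cal["fx"],0,cal["cx"]],[0,cal["fy"],cal["cy"]],[0,0,1]])
    return cv2.projectPoints(P,cal["rvec"],cal["tvec"],K,None)[0][:,0]
def wristcal(s,c):
    T=np.eye(4); T[:3,:3]=R.from_quat(s["eef_rot"]).as_matrix(); T[:3,3]=s["ee_pos"]
    return dict(c,T_w_tool=T)
def box(x0,x1,y0,y1,z0,z1): return np.array([[x,y,z] for x in(x0,x1) for y in(y0,y1) for z in(z0,z1)])/1e3
def cyl(r,y0,y1,x=0,z=0):
    a=np.linspace(0,2*np.pi,32); return np.vstack([np.c_[x+r*np.cos(a),0*a+y,z+r*np.sin(a)] for y in(y0,y1)])/1e3
TRACK=[]
for s in(1,-1):
    yy=lambda a,b: sorted((s*a,s*b))
    TRACK+=[box(-130,130,*yy(85,89),0,74),box(-130,130,*yy(85,99),70,74),box(-130,130,*yy(85,113),0,4),box(s*117-13,s*117+13,-85,85,0,16),cyl(21,-80,80,s*92,60)]
ROLLER=[cyl(21,-80,80),cyl(12,-83,83),cyl(6,83,95),cyl(6,-93,-83)]
def pose(x,y,yaw,z=0): return R.from_euler("z",yaw).as_matrix(),np.array([x,y,z])
def sil(cal,parts,Rm,t,up=4):
    m=np.zeros((400*up,640*up),np.uint8)
    for p in parts:
        h=cv2.convexHull(((proj(cal,p@Rm.T+t)+.5)*up-.5).astype(np.float32)); cv2.fillConvexPoly(m,np.round(h*16).astype(np.int32),1,shift=4)
    return cv2.resize(m*255,(640,400),interpolation=cv2.INTER_AREA)/255.
def fit(obs,parts,x0,z=0):
    def f(v): 
        return sum(np.abs(sil(c,parts,*pose(v[0],v[1],v[2],z))-m).sum()/m.sum() for c,m in obs)
    x0=np.array(x0); S=np.vstack([x0]+[x0+d for d in np.diag([.015,.015,.1])])
    o=minimize(f,x0,method="Nelder-Mead",options=dict(initial_simplex=S,xatol=1e-4,fatol=1e-5)); return o.x,o.fun
E
python3 - <<'E'
from bench import vision, spotter
from h import *
O={}
for n in("roller","roller_track"):
    for c in("scene","top"):
        vision.camera(c)
        for d in spotter.regions_of(c,n)[:4]:
            m=d["pixels"]; ys,xs=np.nonzero(m); print(n,c,round(d["conf"],2),m.sum(),xs.mean().round(1),ys.mean().round(1))
            O.setdefault((n,c),[]).append(m)
np.save("masks.npy",O,allow_pickle=True)
near={"scene":(325,212),"top":(325,194)}; neart={"scene":(283,285),"top":(410,188)}
for n,parts,nr,x0,z in(("roller",ROLLER,near,[.495,0,-1.95],.021),("roller_track",TRACK,neart,[.515,-.3,.09],0)):
    obs=[]
    for c in("scene","top"):
        best=min(O[n,c],key=lambda m:np.hypot(*(np.array(np.nonzero(m)).mean(1)[::-1]-nr[c])))
        obs.append((vision.calibration(c),best.astype(float)))
    for o in(obs,obs[:1],obs[1:]): print(n,fit(o,parts,x0,z))
w=vision.calibration("wrist"); print(w)
E
```

```text
roller scene 0.8 605 325.2 212.6
roller scene 0.77 190 301.2 141.7
roller scene 0.57 282 364.6 256.2
roller top 0.8 591 325.0 193.9
roller top 0.58 297 255.3 261.6
roller top 0.55 275 347.5 142.3
roller top 0.46 231 278.3 177.3
roller_track scene 0.96 4423 286.2 289.6
roller_track top 0.95 3078 409.3 188.4
roller (array([ 0.49161888,  0.00341176, -1.87314437]), np.float64(0.18318038552138285))
roller (array([ 0.48945003,  0.00579758, -1.87621588]), np.float64(0.07200129638632313))
roller (array([ 0.49377598,  0.00195806, -1.8735875 ]), np.float64(0.06385985866427789))
roller_track (array([ 0.51653104, -0.29205662,  0.09948906]), np.float64(0.16654349381160266))
roller_track (array([ 0.51355213, -0.29060636,  0.09521921]), np.float64(0.05404724856254959))
roller_track (array([ 0.51845849, -0.29310632,  0.1033795 ]), np.float64(0.055387379123189244))
{'fx': 309.70691628693146, 'fy': 309.70691628693146, 'cx': 315.7184529807807, 'cy': 195.37759094508883, 'T_tool_cam': array([[ 4.22189792e-04, -9.56694553e-01, -2.91093378e-01,
         8.02314053e-02],
       [ 9.99999475e-01,  6.75799334e-04, -7.70694178e-04,
        -3.29138159e-04],
       [ 9.34039633e-04, -2.91092900e-01,  9.56694335e-01,
         1.95860987e-02],
       [ 0.00000000e+00,  0.00000000e+00,  0.00000000e+00,
         1.00000000e+00]])}
```

play_rows(
  series=[
    [0.8,-0.36,0,0,0,0],
    [0.8,-0.36,0,0,0,0],
    [0.8,-0.36,0,0,0,0],
  ],
  fingers=1,
)

```text
time: 1.5
ee_pos: [0.3292, -0.4807, 0.4049]
eef_rot: [0.981, 0.194, 0.001, -0.0]
ft_force: [0.4, 0.2, -0.6]
width: 0.087
grip_force: 0.0
```

play_rows(
  series=[
    [0.8,-0.36,0,0,0,0],
    [0.8,-0.36,0,0,0,0],
    [0.8,-0.36,0,0,0,0],
  ],
)

```text
time: 1.8
ee_pos: [0.4199, -0.3849, 0.4051]
eef_rot: [0.981, 0.194, 0.001, -0.0]
ft_force: [-0.8, -0.1, -0.8]
width: 0.0872
grip_force: 0.0
```

play_rows(
  series=[
    [0.8,-0.36,0,0,0,0],
    [0.8,-0.36,0,0,0,0],
    [0.8,-0.36,0,0,0,0],
    [0.8,-0.36,0,0,0,0],
  ],
)

```text
time: 2.2
ee_pos: [0.5113, -0.288, 0.4048]
eef_rot: [0.981, 0.196, 0.001, -0.001]
ft_force: [0.6, 0.2, -0.1]
width: 0.0874
grip_force: 0.0
```

```bash
cat >> h.py <<'E'
def wshot(tag):
    from bench import status,vision,spotter
    s=status.read_state(); im=vision.camera("wrist"); cv2.imwrite(f"pics/{tag}.png",im)
    return s,wristcal(s,vision.calibration("wrist")),im
def move(s,pos,Rt):
    "tool-frame shift (shares of 150 mm) and turn (shares of 30 deg) to a target TCP pose"
    R0=R.from_quat(s["eef_rot"]); return (R0.inv().apply(np.array(pos)-s["ee_pos"])/.15).round(3),(np.degrees((R0.inv()*R.from_matrix(Rt)).as_rotvec())/30).round(3)
E
python3 - <<'E'
from h import *
from bench import spotter
s,c,im=wshot("w1"); print(s["time"],s["ee_pos"],s["joint_positions"].round(2))
d=spotter.regions_of("wrist","roller_track"); print([(x["conf"],x["pixels"].sum()) for x in d])
m=d[0]["pixels"].astype(float); np.save("w1.npy",dict(s=s,c=c,m=m),allow_pickle=True)
v,f=fit([(c,m)],TRACK,[.516,-.292,.1]); print(v,f)
v=[.5165,-.292,.0995]
o=im.copy()
for p in TRACK: cv2.polylines(o,[cv2.convexHull(proj(c,p@pose(*v)[0].T+pose(*v)[1]).astype(np.float32)).astype(int)],True,(0,255,0),1)
cv2.imwrite("pics/w1o.png",o)
E
```

```text
2.2 [ 0.51129636 -0.28798981  0.40482612] [ 0.69  0.27 -0.31  1.55  0.08  1.33 -0.8 ]
[(0.84, np.int64(21065)), (0.48, np.int64(3293))]
[ 0.51640989 -0.28949898  0.09432711] 0.18061052856936743
```

View pics/w1o.png

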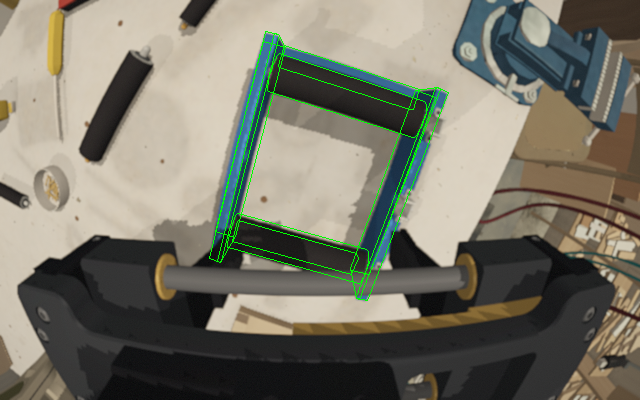

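```bash
cat >> h.py <<'E'
def tdown(yaw,tilt=0):
    "tool pointing down, tool x at yaw; tilt>0 lowers the +x side"
    x=np.array([np.cos(yaw),np.sin(yaw),0]); z=np.array([0,0,-1.]); 
    M=np.c_[x,np.cross(z,x),z]; return M@R.from_euler("y",-tilt).as_matrix()
E
python3 - <<'E'
from h import *
from bench import status
s=status.read_state(); M=tdown(-1.873+np.pi/2); print(tdown(0,.3)[:,0]); print(move(s,[.48,.003,.33],M))
E
```

```text
[ 0.95533649  0.         -0.29552021]
(array([ 0.571, -1.895,  0.498]), array([0.   , 0.   , 1.319]))
```

play_rows(
  series=[
    [0.29,-0.95,0.25,0,0,0],
    [0.29,-0.95,0.25,0,0,0],
    [0.29,-0.95,0.25,0,0,0],
    [0.29,-0.95,0.25,0,0,0],
  ],
)

```text
time: 2.7
ee_pos: [0.4937, -0.1399, 0.3663]
eef_rot: [0.981, 0.195, -0.001, -0.001]
ft_force: [0.9, -0.3, 0.1]
width: 0.0868
grip_force: 0.0
```

play_rows(
  series=[
    [0.29,-0.95,0.25,0,0,0.7],
    [0.29,-0.95,0.25,0,0,0.7],
    [0.29,-0.95,0.25,0,0,0.7],
    [0.29,-0.95,0.25,0,0,0.7],
  ],
)

```text
time: 3.1
ee_pos: [0.4802, 0.007, 0.3291]
eef_rot: [1.0, 0.01, -0.0, -0.0]
ft_force: [-0.9, -0.5, -0.5]
width: 0.0869
grip_force: 0.0
```

play_rows(
  series=[
    [0,0,0,0,0,0.62],
    [0,0,0,0,0,0.62],
    [0,0,0,0,0,0.62],
    [0,0,0,0,0,0.62],
  ],
)

```text
time: 3.5
ee_pos: [0.4813, 0.0025, 0.3299]
eef_rot: [0.989, -0.151, 0.0, 0.0]
ft_force: [-0.1, 0.3, -0.6]
width: 0.0871
grip_force: 0.0
```

```bash
python3 - <<'E'
from h import *
from bench import spotter,vision
s,c,im=wshot("w2"); print(s["time"],s["ee_pos"],s["joint_positions"].round(2))
for d in spotter.regions_of("wrist","roller")[:3]:
    m=d["pixels"].astype(float); ys,xs=np.nonzero(m); print(d["conf"],m.sum(),xs.mean(),ys.mean())
    if m.sum()>2500: v,f=fit([(c,m)],ROLLER,[.492,.003,-1.873],.021); print(v,f,move(s,[v[0],v[1],.1865],tdown(v[2]+np.pi/2)))
    print(proj(c,[[.492,.0035,.021]]))
E
```

```text
3.5 [0.48126015 0.00245017 0.32989636] [ 0.36  0.11 -0.49  1.9   0.06  1.14 -2.02]
0.68 813.0 335.7281672816728 13.335793357933579
[[311.74944886 177.40779696]]
0.67 7558.0 311.23471817941254 170.25377083884626
[ 0.49327516  0.00368287 -1.87367205] 0.03084642165942852 (array([ 0.074, -0.032,  0.956]), array([ 0.001, -0.001, -0.   ]))
[[311.74944886 177.40779696]]
0.26 2115.0 21.045390070921986 176.4756501182033
[[311.74944886 177.40779696]]
```

play_rows(
  series=[
    [0.07,-0.03,0.5,0,0,0],
    [0.07,-0.03,0.8,0,0,0],
    [0.07,-0.03,0.95,0,0,0],
    [0.07,-0.03,0.95,0,0,0],
    [0.07,-0.03,0.95,0,0,0],
  ],
)

```text
time: 4.1
ee_pos: [0.4926, 0.0046, 0.1867]
eef_rot: [0.989, -0.151, -0.001, -0.0]
ft_force: [-0.2, 0.4, 0.2]
width: 0.0871
grip_force: 0.0
```

play_rows(
  series=[
    [0,0,0,0,0,0],
    [0,0,0,0,0,0],
    [0,0,0,0,0,0],
    [0,0,0,0,0,0],
    [0,0,0,0,0,0],
  ],
  fingers=-1,
  squeeze=40,
)

```text
time: 4.6
ee_pos: [0.4925, 0.0049, 0.1874]
eef_rot: [0.988, -0.152, 0.0, 0.0]
ft_force: [-0.3, 0.6, -0.0]
width: 0.0552
grip_force: 0.0
```

Still closing, so I wait and then lift.

play_rows(
  series=[
    [0,0,0,0,0,0],
    [0,0,0,0,0,0],
    [0,0,0,0,0,0],
    [0,0,0,0,0,0],
    [0,0,0,0,0,0],
  ],
)

```text
time: 5.1
ee_pos: [0.4925, 0.0047, 0.1872]
eef_rot: [0.988, -0.152, -0.0, 0.0]
ft_force: [-0.6, -1.5, 1.0]
width: 0.0411
grip_force: 40.0
```

play_rows(
  series=[
    [0,0,-0.33,0,0,0],
    [0,0,-0.66,0,0,0],
    [0,0,-0.98,0,0,0],
    [0,0,-0.98,0,0,0],
  ],
)

```text
time: 5.5
ee_pos: [0.4941, 0.0056, 0.3402]
eef_rot: [0.988, -0.151, 0.005, -0.001]
ft_force: [1.7, 0.3, -4.8]
width: 0.0413
grip_force: 40.0
```

```bash
python3 - <<'E'
from h import *
s,c,im=wshot("w3"); print(s["time"],s["ee_pos"],s["ft_force"],s["joint_positions"].round(2),s["width"])
T=c["T_w_tool"]
v=[.516,-.2915,.099]; Rt,t=pose(*v); np.save("tp.npy",v)
# goal: tilt 19 deg, roller centre so that steel tip sits 15 mm short of plain hole
M=tdown(v[2]+np.pi/2,np.radians(19.)); hole=Rt@[0,.085,.060]+t
ctr=hole-M[:,0]*(.097+.05)
print("hole",hole,"ctr",ctr,"tcp",ctr-M[:,2]*.1635)
print(move(s,ctr-M[:,2]*.1635,M))
o=cv2.resize(im[0:330,170:470],None,fx=1.8,fy=1.8,interpolation=cv2.INTER_CUBIC); cv2.imwrite("pics/w3c.png",o)
E
```

```text
5.5 [0.49405493 0.00560176 0.34016149] [ 1.65053928  0.28915353 -4.7758978 ] [ 0.37  0.12 -0.5   1.87  0.07  1.16 -2.03] 0.041296398007470196
hole [ 0.50759874 -0.2069162   0.06      ] ctr [ 0.5213364  -0.34522686  0.10785852] tcp [ 0.5160752  -0.29225711  0.26245081]
(array([0.73 , 1.852, 0.52 ]), array([-0.61 , -0.429, -3.733]))
```

View pics/w3c.png

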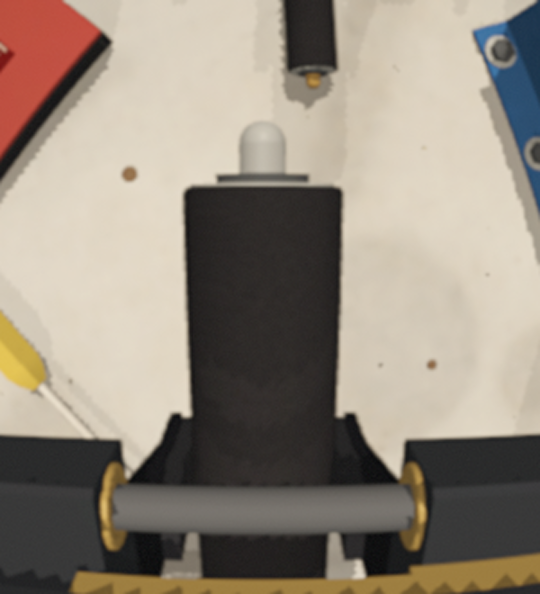

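play_rows(
  series=[
    [0.18,0.46,-0.1,0,0,-0.94],
    [0.18,0.46,-0.1,0,0,-0.94],
    [0.18,0.46,-0.1,0,0,-0.94],
    [0.18,0.46,-0.1,0,0,-0.94],
  ],
)

```text
time: 5.95
ee_pos: [0.4969, -0.0702, 0.3467]
eef_rot: [0.995, 0.096, -0.002, -0.001]
ft_force: [0.5, 0.2, -4.6]
width: 0.0411
grip_force: 40.0
```

play_rows(
  series=[
    [-0.06,0.49,-0.1,0,0,-0.94],
    [-0.06,0.49,-0.1,0,0,-0.94],
    [-0.06,0.49,-0.1,0,0,-0.94],
    [-0.06,0.49,-0.1,0,0,-0.94],
  ],
)

```text
time: 6.35
ee_pos: [0.5018, -0.144, 0.3615]
eef_rot: [0.942, 0.335, -0.002, -0.001]
ft_force: [0.8, 1.7, -5.1]
width: 0.0413
grip_force: 40.0
```

play_rows(
  series=[
    [-0.28,0.41,0,0,0,-0.94],
    [-0.28,0.41,0,0,0,-0.94],
    [-0.28,0.41,0,0,0,-0.94],
    [-0.28,0.41,0,0,0,-0.94],
  ],
)

```text
time: 6.75
ee_pos: [0.5078, -0.218, 0.3611]
eef_rot: [0.832, 0.555, -0.001, -0.002]
ft_force: [-0.7, 1.1, -5.3]
width: 0.0412
grip_force: 40.0
```

play_rows(
  series=[
    [-0.44,0.23,0,0,0,-0.92],
    [-0.44,0.23,0,0,0,-0.92],
    [-0.44,0.23,0,0,0,-0.92],
    [-0.44,0.23,0,0,0,-0.92],
  ],
)

```text
time: 7.15
ee_pos: [0.514, -0.2921, 0.3608]
eef_rot: [0.676, 0.737, -0.0, -0.002]
ft_force: [0.3, 0.4, -4.5]
width: 0.0408
grip_force: 40.0
```

```bash
python3 - <<'E'
from h import *
from bench import spotter
s,c,im=wshot("w4"); print(s["time"],s["ee_pos"],s["ft_force"],s["joint_positions"].round(2),s["width"])
d=spotter.regions_of("wrist","roller_track"); print([(x["conf"],x["pixels"].sum()) for x in d])
v=np.load("tp.npy"); Rt,t=pose(*v)
M=tdown(v[2]+np.pi/2,np.radians(19.)); hole=Rt@[0,.085,.060]+t
ctr=hole-M[:,0]*(.097+.05)+[0,0,.03]
print(move(s,ctr-M[:,2]*.1635,M))
o=im.copy()
for p in TRACK: cv2.polylines(o,[cv2.convexHull(proj(c,p@Rt.T+t).astype(np.float32)).astype(int)],True,(0,255,0),1)
cv2.imwrite("pics/w4o.png",np.hstack([o,im])[:,:])
cv2.imwrite("pics/w4o.png",cv2.resize(o,(800,500),interpolation=cv2.INTER_CUBIC))
E
```

```text
7.15 [ 0.51399178 -0.29214881  0.36079466] [ 0.26144511  0.43971685 -4.46815645] [ 0.81  0.32 -0.45  1.59  0.15  1.26  0.42] 0.04078357377443303
[(0.8, np.int64(18440))]
(array([-0.003,  0.015,  0.456]), array([-0.011, -0.639, -0.021]))
```

View pics/w4o.png

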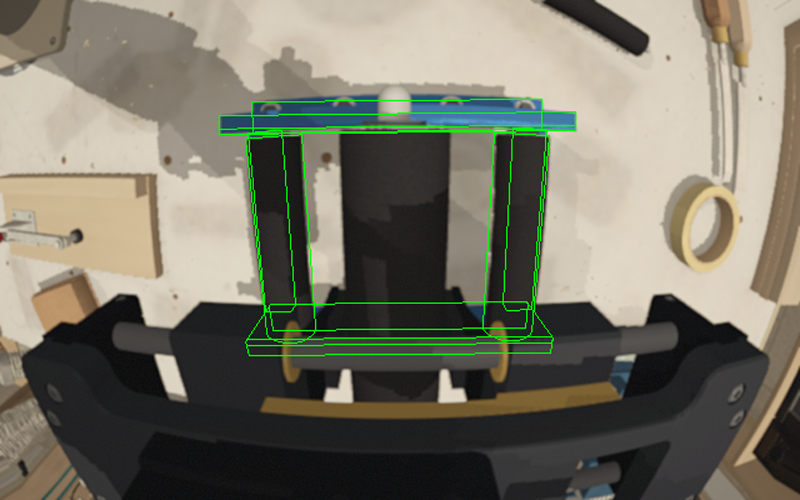

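The overlay fits the track to about a pixel; the held roller's tip is at (396,92) in this view, centred between the fixed rollers. I check the lateral offset from the tube edges in the same picture.

```bash
python3 - <<'E'
from h import *
from bench import status,vision
im=cv2.imread("pics/w4.png").astype(float).mean(2); s=status.read_state(); c=wristcal(s,vision.calibration("wrist"))
v=np.load("tp.npy"); Rt,t=pose(*v)
T=c["T_w_tool"]; held=[p for p in [cyl(21,-80,80)]]
Ht=T[:3,:3]@np.array([[0,1,0],[1,0,0],[0,0,-1.]]); Hc=T[:3,3]+T[:3,2]*.1635   # roller y=tool x
print("tip pred if centred",proj(c,[Hc+T[:3,0]*.097]))
def edges(m,row):
    r=np.nonzero(np.abs(np.diff(m[row]-.5>0)))[0]; return r
m1=[sil(c,[TRACK[k]],Rt,t) for k in(4,9)]; m2=sil(c,[held[0]],Ht,Hc)
for row in(125,145,165,185,205):
    out=[]
    for m in(m1[0],m1[1],m2):
        q=m[row]; a=np.interp(.5,q[:np.argmax(q)+1],np.arange(np.argmax(q)+1)); k=len(q)-1-np.argmax(q[::-1]); b=k+np.interp(.5,1-q[k:],np.arange(len(q)-k))
        for e in(a,b):
            i=int(round(e)); g=np.abs(np.gradient(cv2.GaussianBlur(im[row-2:row+3],(1,5),0).mean(0)))[i-6:i+7]; j=np.argmax(g)
            w=g[max(0,j-1):j+2]; d=j-6+(w*np.arange(-1,-1+len(w))).sum()/w.sum(); out.append((round(e,1),round(d+i-e,1)))
    print(row,out)
E
```

```text
tip pred if centred [[315.98842912  68.88324432]]
125 [(np.float64(393.3), np.float64(2.6)), (np.float64(437.5), np.float64(0.7)), (np.float64(197.7), np.float64(0.3)), (np.float64(242.0), np.float64(-1.0)), (np.float64(271.0), np.float64(0.8)), (np.float64(361.0), np.float64(-1.2))]
145 [(np.float64(392.3), np.float64(2.7)), (np.float64(435.7), np.float64(1.6)), (np.float64(200.0), np.float64(-0.9)), (np.float64(243.6), np.float64(-1.6)), (np.float64(272.0), np.float64(0.1)), (np.float64(359.7), np.float64(-0.6))]
165 [(np.float64(391.3), np.float64(2.8)), (np.float64(434.0), np.float64(2.1)), (np.float64(202.3), np.float64(-1.4)), (np.float64(245.3), np.float64(-2.3)), (np.float64(273.0), np.float64(-0.0)), (np.float64(358.7), np.float64(0.2))]
185 [(np.float64(390.3), np.float64(2.8)), (np.float64(432.3), np.float64(1.8)), (np.float64(204.5), np.float64(-1.6)), (np.float64(246.7), np.float64(-1.8)), (np.float64(274.3), np.float64(-0.4)), (np.float64(357.5), np.float64(0.4))]
205 [(np.float64(389.3), np.float64(3.4)), (np.float64(430.5), np.float64(1.8)), (np.float64(206.7), np.float64(-1.6)), (np.float64(248.3), np.float64(-2.4)), (np.float64(275.3), np.float64(-0.4)), (np.float64(356.5), np.float64(0.5))]
```

```bash
cat > plan.py <<'E'
from h import *
from bench import status
v=np.array([.5164,-.2915,.099]); Rt,t=pose(*v); G=.166; hole=Rt@[0,.085,.060]+t
def tcp(gap,tilt=19.,dz=0):
    "TCP pose with the steel nose tip 'gap' short of the hole's mouth along the axis"
    M=tdown(v[2]+np.pi/2,np.radians(tilt)); return hole-M[:,0]*(.097+gap)-M[:,2]*G+[0,0,dz],M
E
python3 - <<'E'
from plan import *
s=status.read_state()
print(move(s,*tcp(.05,dz=.03)),move(s,*tcp(.03)))
E
```

```text
(array([-0.004,  0.016,  0.443]), array([-0.011, -0.639, -0.028])) (array([0.122, 0.015, 0.687]), array([-0.011, -0.639, -0.028]))
```

play_rows(
  series=[
    [0,0.015,0.25,-0.01,-0.3,-0.03],
    [0,0.015,0.44,-0.01,-0.64,-0.03],
    [0,0.015,0.44,-0.01,-0.64,-0.03],
    [0,0.015,0.44,-0.01,-0.64,-0.03],
    [0,0.015,0.44,-0.01,-0.64,-0.03],
  ],
)

```text
time: 7.75
ee_pos: [0.517, -0.2908, 0.2978]
eef_rot: [0.662, 0.731, -0.11, 0.124]
ft_force: [0.5, 0.5, -4.5]
width: 0.0412
grip_force: 40.0
```

```bash
python3 - <<'E'
from plan import *
s,c,im=wshot("w5"); T=c["T_w_tool"]
print(s["time"],s["ee_pos"],s["ft_force"],s["torque"],s["joint_positions"].round(2))
print(move(s,*tcp(.05)),move(s,*tcp(.005)))
print("tip pred",proj(c,[T[:3,3]+T[:3,2]*G+T[:3,0]*.097]), "hole",proj(c,[hole]))
from bench import vision
import cv2
b=vision.camera("scene"); cv2.imwrite("pics/s5.png",b)
o=np.hstack([cv2.resize(im[0:250,150:480],(400,303),interpolation=cv2.INTER_CUBIC),cv2.resize(b[200:350,210:360],(303,303),interpolation=cv2.INTER_CUBIC)])
cv2.imwrite("pics/m5.png",o)
E
```

```text
7.75 [ 0.51698393 -0.29076831  0.29780281] [ 0.49243069  0.49587613 -4.4707746 ] [ 7.00435916e-01 -5.01631056e-02  2.15716205e-04] [ 0.68  0.32 -0.39  1.75  0.5   1.01  0.16]
(array([ 0.068, -0.005,  0.209]), array([ 0.004,  0.003, -0.001])) (array([ 0.368, -0.005,  0.209]), array([ 0.004,  0.003, -0.001]))
tip pred [[315.91800362  69.15498264]] hole [[313.82937725 -22.64768378]]
```

View pics/m5.png

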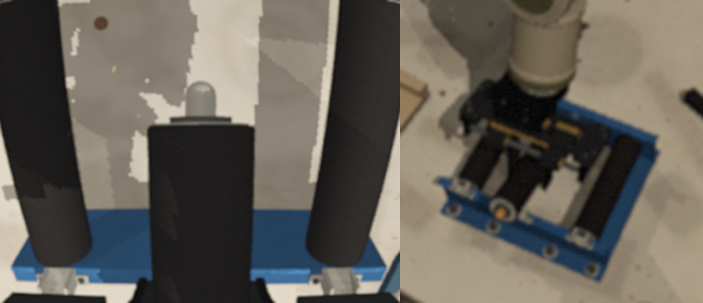

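play_rows(
  series=[
    [0.07,-0.005,0.21,0,0,0],
    [0.2,-0.005,0.21,0,0,0],
    [0.3,-0.005,0.21,0,0,0],
    [0.37,-0.005,0.21,0,0,0],
    [0.37,-0.005,0.21,0,0,0],
  ],
)

```text
time: 8.35
ee_pos: [0.5124, -0.2483, 0.2503]
eef_rot: [0.661, 0.731, -0.111, 0.124]
ft_force: [-0.6, -1.2, -5.1]
width: 0.0411
grip_force: 40.0
```

```bash
python3 - <<'E'
from plan import *
s=status.read_state()
print(s["time"],s["ee_pos"],s["ft_force"],s["torque"].round(2))
for g in(.005,-.004,-.012): print(move(s,*tcp(g)))
E
```

```text
8.35 [ 0.51236304 -0.24825992  0.25026741] [-0.55373265 -1.17390921 -5.05593287] [ 0.74 -0.03  0.07]
(array([-0.005, -0.002,  0.002]), array([0.006, 0.005, 0.001]))
(array([ 0.055, -0.002,  0.002]), array([0.006, 0.005, 0.001]))
(array([ 0.108, -0.002,  0.002]), array([0.006, 0.005, 0.001]))
```

play_rows(
  series=[
    [0.02,0,0,0,0,0],
    [0.04,0,0,0,0,0],
    [0.06,0,0,0,0,0],
    [0.06,0,0,0,0,0],
  ],
)

```text
time: 8.75
ee_pos: [0.5113, -0.2407, 0.2473]
eef_rot: [0.662, 0.731, -0.111, 0.124]
ft_force: [0.2, 0.4, -4.4]
width: 0.041
grip_force: 40.0
```

play_rows(
  series=[
    [0.02,0,0,0,0,0],
    [0.03,0,0,0,0,0],
    [0.04,0,0,0,0,0],
    [0.04,0,0,0,0,0],
  ],
)

```text
time: 9.15
ee_pos: [0.5107, -0.2353, 0.2454]
eef_rot: [0.662, 0.731, -0.111, 0.125]
ft_force: [-0.3, 0.1, -4.7]
width: 0.0412
grip_force: 40.0
```

```bash
python3 - <<'E'
from plan import *
s=status.read_state()
print(s["time"],s["ee_pos"],s["ft_force"],s["torque"].round(2))
for g in(-.004,-.012): print(move(s,*tcp(g)))
E
```

```text
9.15 [ 0.51070765 -0.23532987  0.24536719] [-0.28276229  0.08237832 -4.7033491 ] [ 0.69  0.01 -0.04]
(array([-0.038,  0.001, -0.   ]), array([ 0.005,  0.007, -0.001]))
(array([ 0.016,  0.001, -0.   ]), array([ 0.005,  0.007, -0.001]))
```

play_rows(
  series=[
    [0.01,0,0,0,0,0],
    [0.015,0,0,0,0,0],
    [0.015,0,0,0,0,0],
  ],
)

```text
time: 9.45
ee_pos: [0.5105, -0.2346, 0.2452]
eef_rot: [0.662, 0.73, -0.112, 0.125]
ft_force: [0.3, -7.3, -2.5]
width: 0.0412
grip_force: 40.0
```

```bash
python3 - <<'E'
from plan import *
s=status.read_state()
for th in(19,16,14,12,11,10,9): print(th,move(s,*tcp(-(.014-.012*np.tan(np.radians(th)))+.0007,th)))
E
```

```text
19 (array([-0.008,  0.002,  0.001]), array([ 0.005,  0.011, -0.004]))
16 (array([-0.061,  0.002,  0.033]), array([ 0.005,  0.111, -0.004]))
14 (array([-0.095,  0.002,  0.056]), array([ 0.005,  0.178, -0.004]))
12 (array([-0.128,  0.002,  0.08 ]), array([ 0.005,  0.244, -0.003]))
11 (array([-0.144,  0.002,  0.092]), array([ 0.005,  0.278, -0.003]))
10 (array([-0.161,  0.002,  0.105]), array([ 0.005,  0.311, -0.003]))
9 (array([-0.176,  0.002,  0.117]), array([ 0.005,  0.344, -0.003]))
```

play_rows(
  series=[
    [-0.018,0,0,0,0,0],
    [-0.07,0,0.033,0,0.11,0],
    [-0.105,0,0.056,0,0.178,0],
    [-0.138,0,0.08,0,0.244,0],
    [-0.138,0,0.08,0,0.244,0],
  ],
)

```text
time: 9.95
ee_pos: [0.5125, -0.2578, 0.2398]
eef_rot: [0.668, 0.737, -0.068, 0.077]
ft_force: [0.5, -0.6, -5.8]
width: 0.0414
grip_force: 40.0
```

```bash
python3 - <<'E'
from plan import *
from bench import vision
s=status.read_state()
print(s["time"],s["ee_pos"],s["ft_force"],s["torque"].round(2))
for th in(12,11,10,9): print(th,move(s,*tcp(-(.014-.012*np.tan(np.radians(th)))+.0007,th)))
b=vision.camera("scene"); t=vision.camera("top")
f=lambda i,x,y,w,h:cv2.resize(i[y:y+h,x:x+w],(400,400),interpolation=cv2.INTER_CUBIC)
cv2.imwrite("pics/m6.png",np.hstack([f(b,225,235,100,100),f(t,365,135,100,100)]))
E
```

```text
9.95 [ 0.51251196 -0.25775063  0.239754  ] [ 0.5257981  -0.62229093 -5.80479989] [ 0.45 -0.03 -0.01]
12 (array([ 0.007,  0.004, -0.005]), array([ 0.003, -0.005, -0.004]))
11 (array([-0.011,  0.004,  0.005]), array([ 0.003,  0.028, -0.004]))
10 (array([-0.028,  0.004,  0.015]), array([ 0.003,  0.061, -0.004]))
9 (array([-0.046,  0.004,  0.026]), array([ 0.003,  0.095, -0.004]))
```

View pics/m6.png

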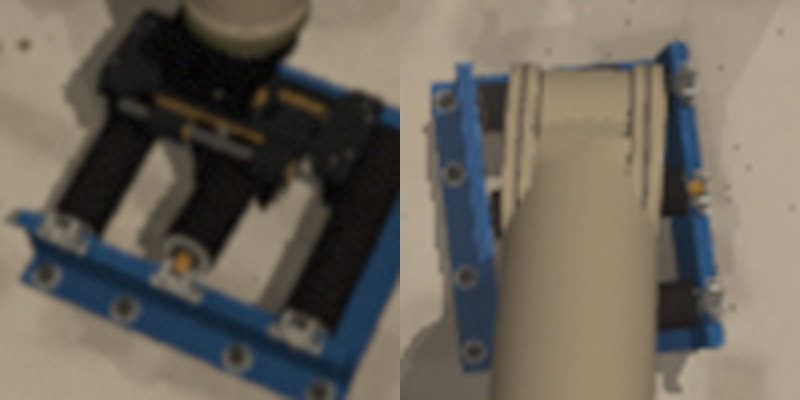

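The brass nose sits right above the middle lead-in: about (180,262) in the left half, (697,187) in the right. I lower to about 9.5°.

play_rows(
  series=[
    [-0.012,0.003,0.005,0,0.03,0],
    [-0.028,0.003,0.015,0,0.06,0],
    [-0.036,0.003,0.02,0,0.078,0],
    [-0.036,0.003,0.02,0,0.078,0],
  ],
)

```text
time: 10.45
ee_pos: [0.5136, -0.2633, 0.2384]
eef_rot: [0.669, 0.738, -0.056, 0.063]
ft_force: [-0.3, -6.3, -5.2]
width: 0.0414
grip_force: 40.0
```

play_rows(
  series=[
    [0,0,0,0,0,0],
    [0,0,0,0,0,0],
    [0,0,0,0,0,0],
  ],
  squeeze=3,
)

```text
time: 10.75
ee_pos: [0.5139, -0.2624, 0.2385]
eef_rot: [0.669, 0.739, -0.055, 0.063]
ft_force: [-1.5, -3.2, -1.2]
width: 0.0417
grip_force: 3.0
```

play_rows(
  series=[
    [0,0,0,0,0,0],
    [0,0,0,0,0,0],
    [0,0,0,0,0,0],
    [0,0,0,0,0,0],
    [0,0,0,0,0,0],
  ],
  fingers=0.8,
)

```text
time: 11.25
ee_pos: [0.514, -0.2622, 0.2383]
eef_rot: [0.669, 0.739, -0.055, 0.063]
ft_force: [-0.2, 0.6, 0.3]
width: 0.0733
grip_force: 0.0
```

play_rows(
  series=[
    [0,0,-0.2,0,0,0],
    [0,0,-0.5,0,0,0],
    [0,0,-0.6,0,0,0],
    [0,0,-0.6,0,0,0],
  ],
)

```text
time: 11.65
ee_pos: [0.513, -0.2472, 0.3298]
eef_rot: [0.669, 0.739, -0.054, 0.065]
ft_force: [-0.5, -0.6, 0.6]
width: 0.078
grip_force: 0.0
```

```bash
python3 - <<'E'
from plan import *
s,c,im=wshot("w7")
from bench import vision
print(s["time"],s["ee_pos"],s["ft_force"],s["width"])
# press pose: vertical tool, closed fingertips (182 ahead of TCP) over tube top at track y=-62
M=tdown(v[2]+np.pi/2)
for z in(.14,.11,.081): print(z,move(s,Rt@[0,-.062,z+.182]+t,M))
b=vision.camera("scene")
cv2.imwrite("pics/m7.png",np.hstack([cv2.resize(b[235:335,225:325],(400,400),interpolation=cv2.INTER_CUBIC),cv2.resize(im[0:330,155:485],(400,400))]))
E
```

```text
11.65 [ 0.51300781 -0.24722523  0.32985   ] [-0.48070736 -0.61382923  0.59108436] 0.07800827460311341
0.14 (array([-0.69 , -0.008,  0.171]), array([0.013, 0.323, 0.001]))
0.11 (array([-0.657, -0.009,  0.368]), array([0.013, 0.323, 0.001]))
0.081 (array([-0.624, -0.01 ,  0.559]), array([0.013, 0.323, 0.001]))
```

View pics/m7.png

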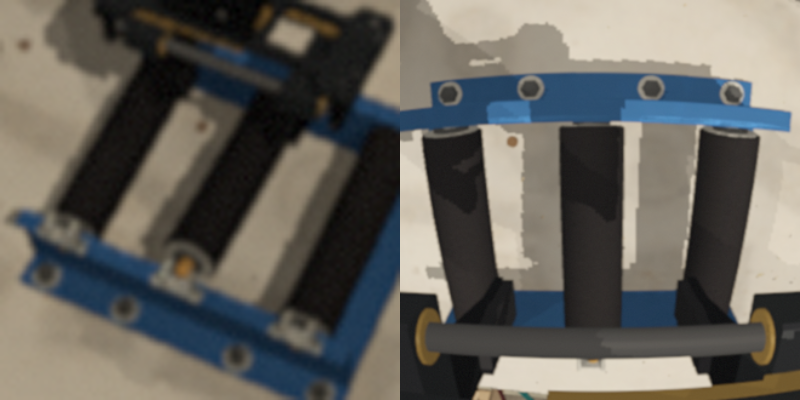

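The roller rests tilted: its steel end is under the plain rail's lip, and the brass nose sits in the lead-in at (183,265). Next I close the fingers and move above the brass end.

play_rows(
  series=[
    [-0.3,0,0.05,0,0.15,0],
    [-0.7,-0.008,0.17,0.01,0.32,0],
    [-0.7,-0.008,0.17,0.01,0.32,0],
    [-0.7,-0.008,0.17,0.01,0.32,0],
    [-0.7,-0.008,0.17,0.01,0.32,0],
  ],
  fingers=-1,
  squeeze=20,
)

```text
time: 12.25
ee_pos: [0.5216, -0.3541, 0.3177]
eef_rot: [0.671, 0.741, -0.001, -0.002]
ft_force: [0.8, 0.4, -0.9]
width: 0.0466
grip_force: 0.0
```

play_rows(
  series=[
    [0,0,0,0,0,0],
    [0,0,0,0,0,0],
    [0,0,0,0,0,0],
    [0,0,0,0,0,0],
    [0,0,0,0,0,0],
  ],
)

```text
time: 12.75
ee_pos: [0.5217, -0.3547, 0.3194]
eef_rot: [0.671, 0.741, -0.001, -0.001]
ft_force: [-0.3, 0.2, -0.1]
width: 0.0064
grip_force: 0.0
```

play_rows(
  series=[
    [0,0,0,0,0,0],
    [0,0,0,0,0,0],
    [0,0,0.05,0,0,0],
    [0,0,0.1,0,0,0],
    [0,0,0.1,0,0,0],
  ],
)

```text
time: 13.25
ee_pos: [0.5212, -0.3547, 0.3024]
eef_rot: [0.671, 0.741, -0.001, -0.003]
ft_force: [-0.4, -0.2, 0.1]
width: 0.0006
grip_force: 0.0
```

```bash
python3 - <<'E'
from plan import *
s=status.read_state(); print(s["time"],s["ee_pos"],s["ft_force"],s["width"],"tip z",s["ee_pos"][2]-.182, Rt.T@(s["ee_pos"]-t))
print(move(s,Rt@[0,-.063,.081+.182]+t,tdown(v[2]+np.pi/2)))
E
```

```text
13.25 [ 0.52120021 -0.35472737  0.30243399] [-0.44092316 -0.18224089  0.08373685] 0.0005890810263944448 tip z 0.12043399325004489 [-0.00147259 -0.06339222  0.30243399]
(array([0.002, 0.011, 0.263]), array([-0.009, -0.005, -0.   ]))
```

play_rows(
  series=[
    [0,0.01,0.06,0,0,0],
    [0,0.01,0.09,0,0,0],
    [0,0.01,0.11,0,0,0],
    [0,0.01,0.13,0,0,0],
  ],
)

```text
time: 13.65
ee_pos: [0.5236, -0.3548, 0.2857]
eef_rot: [0.671, 0.741, -0.0, -0.0]
ft_force: [-0.0, 0.6, 10.3]
width: 0.0006
grip_force: 5.2
```

play_rows(
  series=[
    [0,0,0.01,0,0,0],
    [0,0,0.02,0,0,0],
    [0,0,0.03,0,0,0],
  ],
)

```text
time: 13.95
ee_pos: [0.5239, -0.3551, 0.2821]
eef_rot: [0.671, 0.741, -0.0, 0.001]
ft_force: [-0.7, -0.1, 10.8]
width: -0.0
grip_force: 5.6
```

Tip z is about 0.100 at 11 N, so it is sliding down as expected. I continue.

play_rows(
  series=[
    [0,0,0.01,0,0,0],
    [0,0,0.02,0,0,0],
    [0,0,0.03,0,0,0],
    [0,0,0.04,0,0,0],
  ],
)

```text
time: 14.35
ee_pos: [0.5232, -0.355, 0.2748]
eef_rot: [0.671, 0.741, -0.001, -0.001]
ft_force: [1.2, -0.1, -0.1]
width: 0.0003
grip_force: 0.0
```

play_rows(
  series=[
    [0,0,0.01,0,0,0],
    [0,0,0.02,0,0,0],
    [0,0,0.03,0,0,0],
    [0,0,0.04,0,0,0],
  ],
)

```text
time: 14.75
ee_pos: [0.523, -0.3546, 0.2679]
eef_rot: [0.671, 0.741, -0.001, -0.001]
ft_force: [0.7, -0.4, 0.4]
width: 0.0004
grip_force: 0.0
```

play_rows(
  series=[
    [0,0,0.01,0,0,0],
    [0,0,0.02,0,0,0],
    [0,0,0.025,0,0,0],
  ],
)

```text
time: 15.05
ee_pos: [0.523, -0.3547, 0.2643]
eef_rot: [0.671, 0.741, -0.001, -0.001]
ft_force: [0.5, 0.0, 0.1]
width: 0.0004
grip_force: 0.0
```

```bash
python3 - <<'E'
from plan import *
s,c,im=wshot("w8")
from bench import vision
print(s["time"],s["ee_pos"],s["ft_force"],s["ee_pos"][2]-.182)
b=vision.camera("scene")
cv2.imwrite("pics/m8.png",np.hstack([cv2.resize(b[235:335,225:325],(400,400),interpolation=cv2.INTER_CUBIC),cv2.resize(im[0:330,155:485],(400,400))]))
E
```

```text
15.05 [ 0.52301469 -0.3547051   0.26428678] [0.50668622 0.03529481 0.11377124] 0.08228678162018394
```

View pics/m8.png

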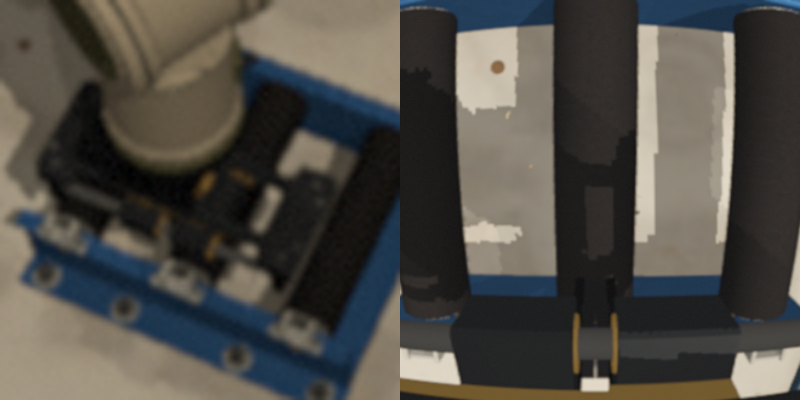

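The brass nose no longer shows above the lead-in and the roller lies level with its neighbours. I check its height with a light touch, then back away.

play_rows(
  series=[
    [0,0,0.01,0,0,0],
    [0,0,0.02,0,0,0],
    [0,0,0.03,0,0,0],
  ],
)

```text
time: 15.45
ee_pos: [0.5234, -0.3547, 0.2608]
eef_rot: [0.671, 0.741, -0.0, -0.001]
ft_force: [-1.3, 2.0, 12.9]
width: 0.0002
grip_force: 6.3
```

play_rows(
  series=[
    [0,0,-0.3,0,0,0],
    [0,0,-0.6,0,0,0],
    [0.2,0,-0.9,0,0,0],
    [0.6,0,-1,0,0,0],
    [0.6,0,-1,0,0,0],
  ],
)

```text
time: 15.95
ee_pos: [0.5154, -0.2603, 0.413]
eef_rot: [0.669, 0.743, 0.0, 0.0]
ft_force: [0.3, 0.4, 0.2]
width: 0.0008
grip_force: 0.0
```

play_rows(
  series=[
    [0,-0.9,-0.3,0,0,0],
    [0,-0.9,-0.3,0,0,0],
    [0,-0.9,-0.3,0,0,0],
    [0,-0.9,-0.3,0,0,0],
  ],
)

```text
time: 16.35
ee_pos: [0.3765, -0.2802, 0.4574]
eef_rot: [0.673, 0.739, -0.002, 0.0]
ft_force: [0.6, -0.1, 0.4]
width: 0.0005
grip_force: 0.0
```

```bash
python3 - <<'E'
from plan import *
s,c,im=wshot("w9")
from bench import vision
print(s["time"],s["ee_pos"],s["ft_force"])
b=vision.camera("scene");cv2.imwrite("pics/s9.png",b); a=vision.camera("top"); cv2.imwrite("pics/t9.png",a)
mid=Rt@[0,0,.058]+t; x,y=proj(c,[mid])[0].astype(int); print(x,y)
x0=min(max(x-150,0),340);y0=min(max(y-150,0),100)
cv2.imwrite("pics/m9.png",np.hstack([cv2.resize(b[235:335,225:325],(400,400),interpolation=cv2.INTER_CUBIC),cv2.resize(im[y0:y0+300,x0:x0+300],(400,400))]))
E
```

```text
16.35 [ 0.37649309 -0.2802088   0.45738443] [ 0.59893968 -0.08554012  0.42101451]
421 187
```

View pics/m9.png

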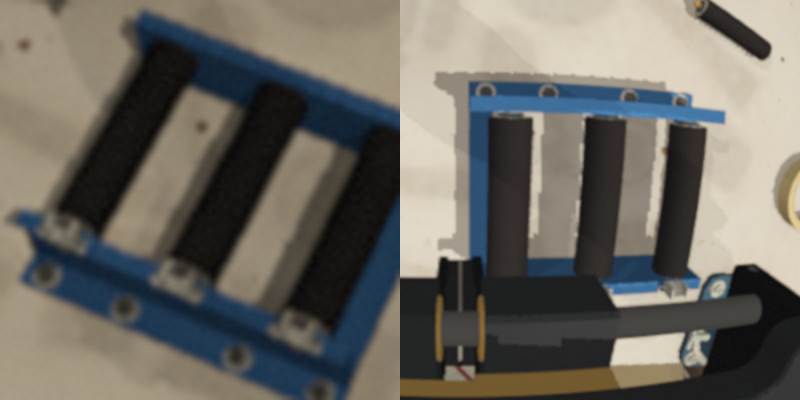

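The middle roller is level with its neighbours, between both rails, with no brass showing above the lead-in. The touch met firm support at z = 79 mm, as it should with both journals in their holes.

```bash
python3 -c "
from bench import job; print(job.close_job())"
```

```text
the job is handed in; nothing more can be done
None
```

The roller is in the middle place with its steel end inserted first, the brass end then pressed in until it sprang out; it looked level and at rest, the arm went nowhere near the bystanders, and I handed the job in at about 16.5 s (no verdict was returned).

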